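# Let the drainer carriage run down and catch it softly

## Robot

A 7-joint arm with a two-finger parallel gripper is mounted at the origin on the work surface. World frame = base frame: x ahead of the robot, y to its left, z up, the work surface at z = 0. Lengths are in mm, angles in rad, forces in N, time in s.
With the tool pointing down it reaches from about 400 to 875 mm from the base axis. Payload 4.4 kg.
Tool frame: the origin (TCP) lies midway between the tips of the shut fingers; the grasp point (between the pads) lies 19 mm behind it; z points along the fingers, y is the line along which they close (so a half turn about z gives the same grasp; the last joint's range is limited). The gripper opens to 85 mm and grips with 20 to 120 N. Pads are 22 mm wide; open, the fingers measure 114 mm over their backs; the gripper's body (76 mm by 85 mm) begins 54 mm behind the grasp point. The pads swing forward as they close: fully open they stand 13 mm farther back than shut.
Start: joints at [1.101, 0.628, 0.038, 1.517, -0.027, 0.996, -0.02], TCP at [255.423, -597.726, 231.313] pointing down, gripper open.
Joint ranges: [-3.06, 3.06], [-0.37, 2.12], [-1.25, 1.32], [0.18, 2.47], [-1.1, 4.24], [0.23, 1.98], [-2.94, 2.94]. Speed limits (rad/s): [2.57, 2.57, 3.14, 3.14, 3.14, 3.14, 3.14].

## Interface

Orientations are given as [roll, pitch, yaw] about the fixed x, y, z axes, in that order (R = Rz(yaw) Ry(pitch) Rx(roll)).
In Python, from cell import ctrl gives the robot as it stands.
- The arm moves only by the shell command python3 -m crank 'ROWS' [OPENING]. ROWS is JSON, a list that holds one entry, the list of rows, each a list of 4 numbers: the shift along the tool's x, y, z normalised to -1 to 1, where 1 is 2.5 cm, then the turn about the tool's z normalised to -1 to 1, where 1 is 0.08 rad. In form: [[[dx, dy, dz, turn], ...]]. A call has 1 to 12 rows; each row shifts and turns the commanded pose from where the row before left it, along the tool's axes as they then stand; what a row does not reach is not made up. A row lasts 1/12 s, in which the tool goes at most 41.7 mm and 7.16 degrees, less where a joint would pass 70% of its speed; a pose out of reach is approached as far as the arm can. A call with a number of a shift or a turn outside -1 to 1 is refused whole. A call with a gripper value outside its range is refused whole. OPENING is the closure, from -1 (fully open) to 1 (shut), set as the call begins (- or left out, the last holds). The fingers move at their own pace and stop on an object; the grip force is fixed at half the most. Time passes only in rows, so rows that do not move let the fingers close. It gives the time, the measured TCP pose, the force, the opening and the grip force at its end, in the units of the state.
- ctrl.read_state(): the state, without advancing time (a new reading comes with each control period).
- ctrl.get_image(name): name is "scene" or "top"; returns a dict with "img" (400x640x3 uint8, red, green, blue), "intrinsics" (3x3 intrinsics, pixels), "dist" ([k1, k2, p1, p2, k3] as OpenCV has them; the pictures are not rectified), "extrinsics" (4x4, takes a point from camera to world coordinates). Camera axes: x right, y up, looking along -z (the intrinsics and any distortion apply to the point x, -y, -z); pixel columns grow to the right and rows downward; lengths in mm; the calibration is good to about 2 mm. A picture is of the moment at which its call begins. There is no depth.
- ctrl.finish_job(): hands the job in; it is judged then, once.
Trained networks look in the newest picture that a camera, given by its name, has taken for a name from the list of things; names that differ only in an ending like _2 or _b are one class to them, and where a whole thing is asked for, a point or a joint stands for the part that bears it (a point fixed in the world has none). Each returns a list of dicts, best first, with "confidence" (0 to 1); they miss things now and then, are a little off and sometimes report something else, mostly with a low value. They report only what shows in the picture. A call takes as long as a camera call. They do not tell look-alikes from the thing itself.
- ctrl.find_in(camera, target): "position" ([row, column] in pixels, amid what is visible of it).
- ctrl.trace(camera, target): "mask" (400x640 bool, what is visible of it) and "position" ([row, column] in pixels, amid what is visible of it).
- ctrl.place_of(camera, target): "position" ([row, column] in pixels: a listed point, or the origin of a listed thing).
The state is a dict: "clock": time; "qpos": joint angles; "qd": joint speeds; "tau": joint torques, N m; "eef_pos": TCP position; "tool_rot": TCP orientation; "force": force on the tool from outside, world axes, zero at the start; "torque": the same for the moment, N m; "width": finger opening in mm; "gripper_force": force on a finger pad.
Only numpy, scipy, OpenCV 4.12 (cv2) and the standard library are available. Lean on these libraries where they do the work, as an engineer would, in place of code of your own. Each camera call takes 0.05 s, during which the arm holds its last target. There are 200 camera calls.

## Task

Press the release bar down to let the dish-drainer carriage with the two steel cups roll down its sloping rails, and keep your hand off it until its front has passed the half-way post. Then catch its sprung rubber bumper softly with the closed fingers, without banging it and without gripping it, bring it to a standstill and hold it still for a second before it gets to the end stop, then ease it down against the stop and take the hand away. The cups must stay standing and the plate, pot lid and wooden stick are left alone.

Things in the scene. Friction and masses are not known exactly. Their poses are not given: they have to be found in the camera images.
- rail: Fixed stand with two parallel aluminium rails sloping 2.6 degrees. Origin on the ledge under their middle; z up, downhill is its -y axis, its +x side is away from the robot. Rolling drag on the carriage is 1.8 N per m/s, no dry friction: it starts at 0.44 m/s2, tends to 0.2 to 0.4 m/s, needs about 1.2 s to the half-way post and 2.1 s to the stop.
- carriage (a joint): Metres that the blue drainer carriage has rolled downhill: 0 at the top behind the tooth, 0.42 against the end stop, where it ends. It is guided by the rails and stays level; 150 mm wide (rail x), 170 mm long, nominal 0.9 kg (hidden: 0.8 to 1.5 times that) plus two cups of 0.08 kg.
- front (a point): Middle of the top edge of the carriage's front: a rubber bumper plate facing downhill (rail -y), 130 mm wide, 55 mm high, sprung (300 N/m, 5 mm travel, then it bottoms hard). This point marks the uncompressed face. Catch it with the fingertips some 25 mm below this edge, 147 mm above the ledge at the start, 128 mm at the stop. The cups, 11 mm taller, stand 45 mm or more behind.
- half_way (a point): Point on the centre line of the rails level with the half-way post, a 12 mm steel post 106 mm tall, which stands 115 mm away from it to rail +x. The front is level with the post when the carriage has rolled 0.18 m.
- end_stop (a point): Point on the centre line, 66 mm above the ledge, above which the carriage's front stands when the carriage is against the end stop. The stop is a low rubber block across the rails, 66 mm high, which meets the carriage's body under the bumper plate; fingers on the bumper pass over it.
- release (a joint): Release bar angle in rad: 0 as found, with its steel tooth standing up in front of the carriage; 0.11 fully down. Beyond 0.07 the tooth is clear and the carriage starts to roll. The bar needs about 1 to 2 N at the pad, and stays down where it is left.
- pad (a point): Middle of the top of the release bar's black pad (28 x 30 mm), at the free end of the bar on the robot's side of the rails, 135 mm from their centre line and 72 mm above the ledge at the start. Pressed straight down it travels 30 mm. It lies beside the rails 164 mm downhill of the front's starting place. The bar's hinge is 270 mm uphill of the pad.
- cup_a: Stainless steel cup, 62 mm across the rim and 80 mm high, standing loose in the carriage (robot's side). Origin under its foot.
- cup_b: Second such cup, standing beside the first on the far side. Origin under its foot.
- plate: Bystander: green melamine plate, 180 mm across, 18 mm high, on the ledge past the lower end of the rails. Origin under its centre.
- pot_lid: Bystander: small aluminium pot lid lying upside down beyond the rails towards the tap, 130 mm across, 34 mm high. Origin under its centre.
- stick: Bystander: wooden turning stick (spatula), 260 mm long, lying on the ledge on the robot's side of the rails' lower end. Its x axis runs along it. Origin underneath, near its middle.
Not all that is in view belongs to the job. Leave any purple look-alike of the cup_a alone. Leave any purple look-alike of the cup_b alone.

How it is judged:
By the outcome, as a careful person would: the job done as asked, in the order asked, and still so for the second after the job is handed in, with the robot touching nothing.
It also fails if it takes over 35 s, if anything falls off the work surface, if the arm or the gripper's body presses on something with over 40 N, if the wrist force passes 120 N, or if a joint passes its speed limit or range.

## Working session

There is one attempt and no reset: what is moved stays moved. The work goes in short steps, Python scripts to look and compute and a shell command to move; the robot and the scene stay as the last step left them, time stands still between calls to the robot, and variables do not carry over. Pictures are saved under pics/ and viewed, at most 10 in all, crops included, and the job is handed in when it is done.

```bash
mkdir -p pics; ls; cat > h.py <<'E'
import numpy as np, cv2
from cell import ctrl
def cam(n):
    return ctrl.get_image(n)
def ray(c,rc):
    K=np.array(c["intrinsics"],float);d=np.array(c["dist"],float);T=np.array(c["extrinsics"],float)
    u=cv2.undistortPoints(np.array([[[rc[1],rc[0]]]],float),K,d)[0,0]
    v=T[:3,:3]@np.array([u[0],-u[1],-1.]);return T[:3,3],v/np.linalg.norm(v)
def at_z(c,rc,z):
    o,v=ray(c,rc);return o+v*(z-o[2])/v[2]
def tri(rs):
    A=0;b=0
    for o,v in rs:
        P=np.eye(3)-np.outer(v,v);A=A+P;b=b+P@o
    p=np.linalg.solve(A,b);return p,[np.linalg.norm((np.eye(3)-np.outer(v,v))@(p-o)) for o,v in rs]
def proj(c,p):
    K=np.array(c["intrinsics"],float);d=np.array(c["dist"],float);T=np.array(c["extrinsics"],float)
    q=T[:3,:3].T@(np.array(p,float)-T[:3,3]);q=np.array([q[0],-q[1],-q[2]])
    return cv2.projectPoints(q[None],np.zeros(3),np.zeros(3),K,d)[0][0,0][::-1]
E
python3 - <<'E'
from h import *
np.set_printoptions(precision=1,suppress=True)
cs={n:cam(n) for n in("scene","top")}
for n,c in cs.items(): cv2.imwrite(f"pics/{n}0.png",c["img"][:,:,::-1])
for t in["rail","front","half_way","end_stop","pad","cup_a","plate","pot_lid","stick","carriage"]:
    r={}
    for n in cs:
        o=ctrl.place_of(n,t) if t!="carriage" else ctrl.find_in(n,t); r[n]=o
        print(t,n,[(np.round(x["position"],1).tolist(),round(x["confidence"],2)) for x in o[:3]])
    if r["scene"] and r["top"]: print("   tri",*tri([ray(cs[n],r[n][0]["position"]) for n in cs]))
s=ctrl.read_state();print(s)
E
```

```text
pics
rail scene [([229.4, 363.9], 0.88)]
rail top [([197.4, 285.5], 0.83)]
   tri [571.  104.4  -8.3] [np.float64(2.070076062690417), np.float64(2.0700760626903976)]
front scene [([201.0, 400.4], 0.91)]
front top [([190.5, 250.9], 0.6)]
   tri [564.3 205.6 147.5] [np.float64(5.028031626798395), np.float64(5.028031626798318)]
half_way scene [([210.4, 340.5], 0.93)]
half_way top [([188.0, 308.0], 0.72)]
   tri [582.4  18.5  95.6] [np.float64(1.4610414312894466), np.float64(1.461041431289463)]
end_stop scene [([217.7, 268.4], 0.64)]
end_stop top [([180.5, 379.4], 0.92)]
   tri [ 615.1 -223.1   61.5] [np.float64(3.169914295407468), np.float64(3.1699142954075556)]
pad scene [([181.8, 342.4], 0.78)]
pad top [([228.4, 307.1], 0.86)]
   tri [447.8  18.6 100. ] [np.float64(3.7219739065148674), np.float64(3.7219739065148656)]
cup_a scene [([220.8, 416.9], 0.84), ([202.8, 419.6], 0.8), ([273.1, 419.7], 0.79)]
cup_a top [([249.1, 208.5], 0.75), ([188.7, 230.3], 0.71), ([207.8, 224.5], 0.63)]
   tri [ 399.2  362.3 -126.2] [np.float64(31.278258299516757), np.float64(31.2782582995168)]
plate scene 
[... 442 characters left out ...]
[182.2, 379.0], 0.28)]
   tri [ 314.2 -265.9   -4.1] [np.float64(2.1290750139766406), np.float64(2.129075013976549)]
carriage scene [([218.7, 414.8], 0.77), ([186.4, 369.8], 0.52)]
carriage top [([197.1, 233.5], 0.6)]
   tri [559.5 273.6  61. ] [np.float64(1.5166815242361895), np.float64(1.5166815242362088)]
{'clock': 1.1, 'qpos': array([ 1.1,  0.6,  0. ,  1.5, -0. ,  1. , -0. ]), 'qd': array([ 0.,  0., -0.,  0.,  0.,  0.,  0.]), 'tau': array([ -0. , -56.3,   1.2, -19.4,   0. ,   0. ,  -0. ]), 'eef_pos': array([ 255.4, -597.7,  231.3]), 'tool_rot': array([ 3.1, -0. ,  0.4]), 'force': array([ 0.6, -0.2,  0.1]), 'torque': array([0.1, 0. , 0. ]), 'gripper_force': 0.0, 'width': 85.0356686366003}
```

View pics/scene0.png

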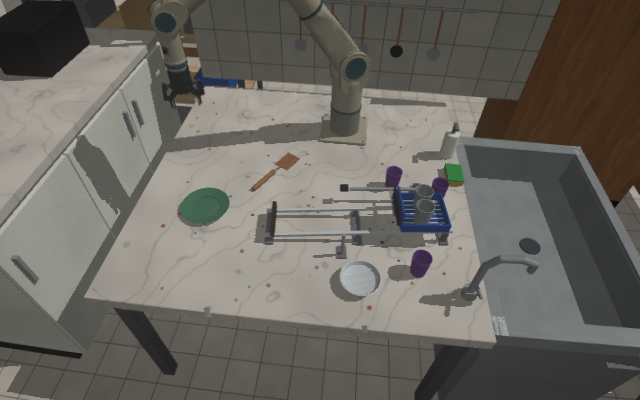

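View pics/top0.png

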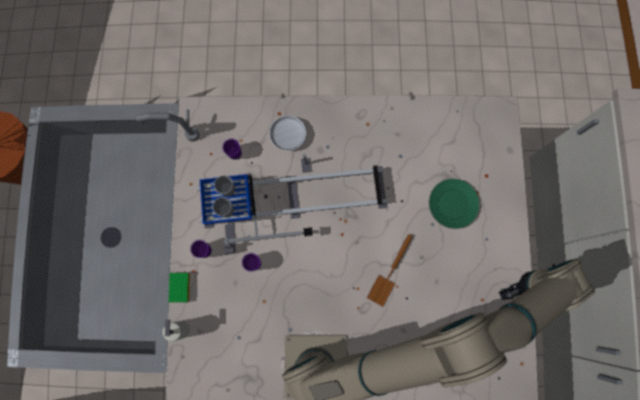

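The scene picture shows the blue carriage with two steel cups at about (205,423), the black pad at about (187,344) and the end stop at (222,270). It also shows three purple cups: (176,393), (186,440) and (263,421).
The top picture shows the carriage at (198,227), the pad at (231,308) and the purple cups at (148,232), (249,201) and (262,251).
Possible confusions for the pad are the half-way post foot (top 160,307) and the stop ends (top 185,379). I choose the black pad on the robot's side, top (231,308). For the cups, I take the two steel ones in the carriage.

```bash
cat > fit.py <<'E'
from h import *
from scipy.optimize import least_squares
import pickle
np.set_printoptions(precision=1,suppress=True)
obs=[]
cs={n:cam(n) for n in("scene","top")}
for t in["front","half_way","end_stop","pad","rail"]:
    for n in cs:
        o=ctrl.place_of(n,t)
        if o: obs.append((t,n,np.array(o[0]["position"],float)))
old={("front","scene"):(201.0,400.4),("front","top"):(190.5,250.9),("half_way","scene"):(210.4,340.5),("half_way","top"):(188,308),("end_stop","scene"):(217.7,268.4),("end_stop","top"):(180.5,379.4),("pad","scene"):(181.8,342.4),("pad","top"):(228.4,307.1),("rail","scene"):(229.4,363.9),("rail","top"):(197.4,285.5)}
obs+=[(a,b,np.array(p,float)) for (a,b),p in old.items()]
C=np.cos(np.radians(2.6))
def model(q):
    x,y,yaw,yf,zh,z0=q
    ux=np.array([np.cos(yaw),np.sin(yaw),0]);uy=np.array([-np.sin(yaw),np.cos(yaw),0]);o=np.array([x,y,z0])
    P=lambda a,b,z:o+ux*a+uy*b+np.array([0,0,z])
    return dict(front=P(0,yf,172),half_way=P(0,yf-180*C,zh),end_stop=P(0,yf-420*C,66),pad=P(-135,yf-164,72),rail=P(0,0,0))
def res(q):
    m=model(q)
    return np.concatenate([proj(cs[n],m[t])-p for t,n,p in obs]+[[q[5]/3]])
r=least_squares(res,[570,104,.11,100,90,0],loss="soft_l1")
m=model(r.x);print(r.x[[0,1,3,4,5]],"yaw %.4f"%r.x[2]);print(m)
for (t,n,p),e in zip(obs,r.fun[:-1].reshape(-1,2)): print(t,n,p,e)
pickle.dump((r.x,{k:{a:np.array(c[a]) for a in("intrinsics","dist","extrinsics")} for k,c in cs.items()}),open("fit.pkl","wb"))
ims=[]
for n,c0,w in(("scene",(200,370),(70,110)),("top",(200,290),(70,110))):
    im=cs[n]["img"][:,:,::-1].copy();im=cv2.resize(im,None,fx=3.5,fy=3.5,interpolation=cv2.INTER_CUBIC)
    for t in m:
        a=proj(cs[n],m[t])*3.5;cv2.drawMarker(im,(int(a[1]),int(a[0])),(0,0,255),0,10,1)
    im=im[int((c0[0]-40)*3.5):int((c0[0]+42)*3.5),int((c0[1]-112)*3.5):int((c0[1]+112)*3.5)];ims.append(im)
cv2.imwrite("pics/crop.png",np.vstack(ims));print(ctrl.read_state()["clock"],ctrl.read_state()["tool_rot"])
E
python3 fit.py
```

```text
[569.6 103.2  95.   95.4   2.5] yaw 0.1303
{'front': array([557.2, 197.4, 174.5]), 'half_way': array([580.6,  19.1,  97.9]), 'end_stop': array([ 611.8, -218.6,   68.5]), 'pad': array([444.7,  17.3,  74.5]), 'rail': array([569.6, 103.2,   2.5])}
front scene [172.6 273.7] [ 20.9 123.9]
front top [194.8 253.7] [-4.  -3.1]
half_way scene [209.4 342.2] [ 0.2 -1. ]
half_way top [187.1 305.5] [1.3 2.7]
end_stop scene [214.6 269.6] [1.2 1.1]
end_stop top [183.5 378. ] [-2.6  1.2]
pad scene [185.  342.5] [1.2 0.2]
pad top [229.9 307.9] [0.4 1. ]
rail scene [206.9 339.5] [20.2 23.8]
rail top [197.9 283.6] [-0.7  1.4]
front scene [201.  400.4] [-7.5 -2.8]
front top [190.5 250.9] [ 0.3 -0.3]
half_way scene [210.4 340.5] [-0.8  0.7]
half_way top [188. 308.] [0.4 0.2]
end_stop scene [217.7 268.4] [-1.9  2.3]
end_stop top [180.5 379.4] [ 0.4 -0.2]
pad scene [181.8 342.4] [4.4 0.3]
pad top [228.4 307.1] [1.9 1.8]
rail scene [229.4 363.9] [-2.3 -0.6]
rail top [197.4 285.5] [-0.2 -0.5]
1.7 [ 3.1 -0.   0.4]
```

View pics/crop.png

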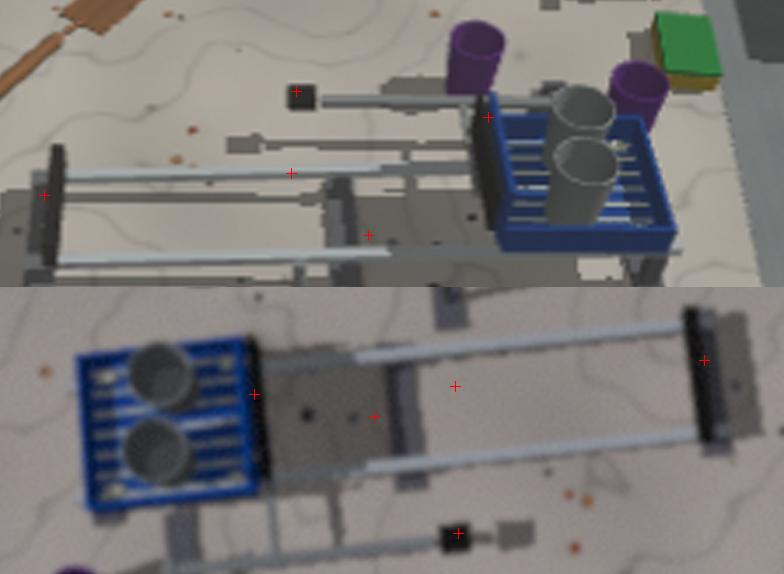

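The crop confirms the black pad at scene (186,344). The front mark sits too high: 147 mm must be the height of the edge itself, as triangulation gave 147.5. I'm refitting with that.

```bash
sed -i 's/P(0,yf,172)/P(0,yf,147)/; s/^def res/obs=[o for o in obs if not(o[1]=="scene" and ((o[0]=="front" and o[2][1]<380) or (o[0]=="rail" and o[2][1]<350)))]\ndef res/' fit.py
python3 fit.py
```

```text
[569.9 101.5  97.7  98.1   1. ] yaw 0.1297
{'front': array([557.2, 198.4, 148. ]), 'half_way': array([580.5,  20.1,  99.1]), 'end_stop': array([ 611.5, -217.6,   67. ]), 'pad': array([444.6,  18.3,  73. ]), 'rail': array([569.9, 101.5,   1. ])}
front scene [198.  398.8] [ 1.1 -2.2]
front top [194.  252.7] [-1.5 -1.2]
half_way scene [208.5 340. ] [0.9 1.5]
half_way top [188.1 306.2] [0.2 1.7]
end_stop scene [215.9 269.9] [0.2 1.1]
end_stop top [182.  377.8] [-1.   1.1]
pad scene [182.5 340.7] [4.  2.2]
pad top [232.1 306.5] [-1.7  2.1]
rail top [198.7 287.4] [-1.5 -1.9]
front scene [201.  400.4] [-1.9 -3.8]
front top [190.5 250.9] [2.  0.6]
half_way scene [210.4 340.5] [-1.  1.]
half_way top [188. 308.] [ 0.3 -0.1]
end_stop scene [217.7 268.4] [-1.6  2.6]
end_stop top [180.5 379.4] [ 0.5 -0.5]
pad scene [181.8 342.4] [4.7 0.5]
pad top [228.4 307.1] [2.  1.5]
rail scene [229.4 363.9] [-2.  -1.1]
rail top [197.4 285.5] [-0.2  0. ]
2.3 [ 3.1 -0.   0.4]
```

View pics/crop.png

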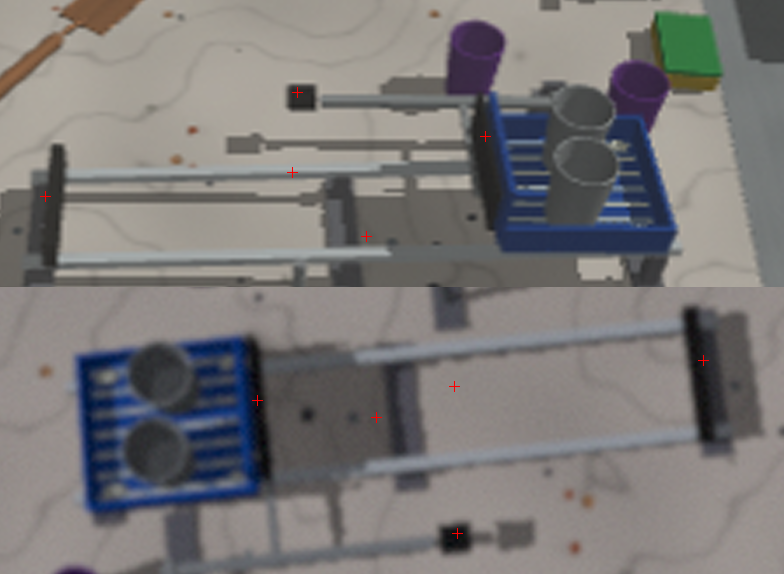

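The marks now fit: pad at about (445,18,72), carriage front at (557,198,147), rail yaw 0.13. I'll shut the fingers and swing towards the pad while turning.

```bash
python3 -m crank '[[[1,0,0,-1],[1,0,0,-1],[1,0,0,-1],[1,0,0,-1],[1,0,0,-1],[1,0,0,-1],[1,0,0,-1],[1,0,0,-1],[1,0,0,-1],[1,0,0,-1],[1,0,0,-1],[1,0,0,-1]]]' 1
cat > d.py <<'E'
from h import *; import pickle,sys
np.set_printoptions(precision=3,suppress=True)
q,_=pickle.load(open("fit.pkl","rb"));s=ctrl.read_state()
from scipy.spatial.transform import Rotation as R
M=R.from_euler("xyz",s["tool_rot"]).as_matrix();p=np.array(s["eef_pos"])
yaw=q[2];ux=np.array([np.cos(yaw),np.sin(yaw),0]);uy=np.array([-np.sin(yaw),np.cos(yaw),0]);o=np.array([q[0],q[1],0])
g=(p-o);print("t %.3f"%s["clock"],"p",p,"rpy",s["tool_rot"],"F",s["force"],"w",s["width"])
print("rail xyz",g@ux,g@uy,p[2]," vs front0: roll-equivalent of TCP",(q[3]-g@uy)/np.cos(np.radians(2.6)))
print("turn rows",-((yaw+np.pi/2)-np.arctan2(M[1,0],M[0,0]))/.08)
if len(sys.argv)>3: print("rows to target",M.T@(np.array(list(map(float,sys.argv[1:4])))-p)/25)
E
python3 d.py 445 18 130
```

```text
clock: 3.3
eef_pos: [448.2, -380.9, 231.4]
tool_rot: [3.141, 0.0, 1.368]
force: [1.4, 0.7, -0.4]
width: 0.3
gripper_force: 0.0
t 3.300 p [ 448.158 -380.905  231.39 ] rpy [3.141 0.    1.368] F [ 1.388  0.662 -0.37 ] w 0.28353080778493084
rail xyz -183.11571163362657 -462.5829960833219 231.38953126219923  vs front0: roll-equivalent of TCP 560.8984003195021
turn rows -4.156067643142452
rows to target [15.604 -3.34   4.052]
```

```bash
python3 -m crank '[[[1,0,0,-1],[1,0,0,-1],[1,0,0,-1],[1,0,0,-1],[1,0,0,-0.16],[1,0.15,0,0],[1,0.15,0.3,0],[1,0.15,0.4,0],[1,0.15,0.5,0],[1,0.15,0.5,0],[1,0.15,0.5,0],[1,0.15,0.5,0]]]' 
python3 d.py 445 18 95
```

```text
clock: 4.3
eef_pos: [457.4, -80.1, 163.6]
tool_rot: [3.141, 0.0, 1.696]
force: [1.3, 0.2, -0.3]
width: 0.2
gripper_force: 0.0
t 4.300 p [457.379 -80.096 163.575] rpy [3.141 0.    1.696] F [ 1.305  0.174 -0.254] w 0.17050263211870162
rail xyz -135.05708953733887 -165.49481663937044 163.57465171617503  vs front0: roll-equivalent of TCP 263.5040741721445
turn rows -0.05643521281033237
rows to target [ 3.956 -0.004  2.742]
```

```bash
python3 -m crank '[[[1,0,0.5,0],[1,0,0.5,0],[1,0,0.5,0],[0.85,0,0.5,0]]]'; python3 d.py 445 18 95; python3 -m crank '[[[0,0,0,0],[0,0,0,0]]]'; python3 d.py 445 18 82
```

```text
clock: 4.63
eef_pos: [445.2, 16.1, 113.5]
tool_rot: [3.141, -0.0, 1.697]
force: [-0.2, -0.1, 0.4]
width: 0.4
gripper_force: 0.0
t 4.633 p [445.232  16.105 113.502] rpy [ 3.141 -0.     1.697] F [-0.239 -0.075  0.395] w 0.4427847653845105
rail xyz -134.65609044046388 -68.53083940327161 113.50247735479316  vs front0: roll-equivalent of TCP 166.44017642747636
turn rows -0.041116392214485264
rows to target [ 0.076 -0.     0.74 ]
clock: 4.8
eef_pos: [444.9, 15.7, 113.5]
tool_rot: [-3.141, -0.0, 1.7]
force: [-0.0, 0.3, -0.4]
width: -0.2
gripper_force: 0.0
t 4.800 p [444.863  15.675 113.469] rpy [-3.141 -0.     1.7  ] F [-0.006  0.254 -0.409] w -0.2361602562093657
rail xyz -135.07801858436744 -68.90940561656592 113.46930178358603  vs front0: roll-equivalent of TCP 166.81913274985692
turn rows -0.00809254836508233
rows to target [0.091 0.019 1.259]
```

```bash
python3 -m crank '[[[0.04,0,0.7,0],[0.04,0,0.7,0],[0,0,0,0]]]' | sed -n 2,4p; for i in 1 2 3; do python3 -m crank '[[[0,0,0.12,0],[0,0,0,0]]]' | sed -n '1,2p;4p'; done
```

```text
eef_pos: [444.2, 15.1, 77.4]
tool_rot: [-3.139, 0.001, 1.695]
force: [0.3, -0.2, -0.4]
clock: 5.22
eef_pos: [445.4, 15.6, 76.2]
force: [0.5, -0.0, -0.6]
clock: 5.38
eef_pos: [445.4, 16.1, 73.2]
force: [-0.0, -0.3, -0.1]
clock: 5.55
eef_pos: [445.3, 16.2, 69.9]
force: [0.8, -0.7, -0.3]
```

```bash
for i in 1 2 3; do python3 -m crank '[[[0,0,0.1,0],[0,0,0,0]]]' | sed -n '1,2p;4p'; done; cat > tr.py <<'E'
from h import *
import pickle
q,cc=pickle.load(open("fit.pkl","rb"))
yaw=q[2];ux=np.array([np.cos(yaw),np.sin(yaw),0]);uy=np.array([-np.sin(yaw),np.cos(yaw),0]);o=np.array([q[0],q[1],0.])
a=np.radians(2.6)
def P(s,z=105,b=-85): return o+uy*(q[3]-b*0+b-s*np.cos(a)*1.0)+np.array([0,0,z-s*np.sin(a)])
def Pc(s): return o+uy*(q[3]+85-s*np.cos(a))+np.array([0,0,105-s*np.sin(a)])
def blue(c):
    h=cv2.cvtColor(c["img"],cv2.COLOR_RGB2HSV);m=cv2.inRange(h,(108,130,40),(125,255,255))
    n,l,st,ce=cv2.connectedComponentsWithStats(cv2.morphologyEx(m,cv2.MORPH_CLOSE,np.ones((7,7))))
    i=1+np.argmax(st[1:,4]);return st[i]   # x,y,w,h
def edge_s(c,ref_col,ref_st):
    pass
E
python3 - <<'E'
from tr import *
for n in("scene","top"):
    im=cam(n);print(n,blue(im),proj(im,Pc(0)),proj(im,Pc(100)))
print(ctrl.read_state()["clock"])
E
```

```text
clock: 5.72
eef_pos: [445.1, 16.3, 67.2]
force: [0.1, 0.2, -0.2]
clock: 5.88
eef_pos: [444.9, 16.4, 64.6]
force: [0.2, -0.1, 0.4]
clock: 6.05
eef_pos: [444.8, 16.5, 62.0]
force: [0.4, 0.3, -0.2]
scene [ 398  187   53   44 1069] [207.60270653 419.31158957] [208.72397346 389.98343975]
top [ 200  175   53   49 1423] [198.48710541 227.73056684] [194.77540847 258.10085596]
6.15
```

```bash
python3 - <<'E'
from h import *
a=cam("scene");b=cam("top");s=ctrl.read_state();print(s["eef_pos"],s["force"],proj(a,s["eef_pos"]),proj(b,s["eef_pos"]))
f=lambda im,r,c:cv2.resize(im["img"][r-35:r+35,c-48:c+48,::-1],None,fx=8,fy=4*2,interpolation=cv2.INTER_CUBIC)
x=np.vstack([cv2.resize(f(a,187,355),(560,300)),cv2.resize(f(b,225,308),(560,300))]);cv2.imwrite("pics/c2.png",x)
E
```

```text
[444.74128887  16.52300697  62.24179289] [ 0.06852671 -0.33136241  0.36780824] [188.52107458 342.26571729] [230.74405354 309.27662126]
```

View pics/c2.png

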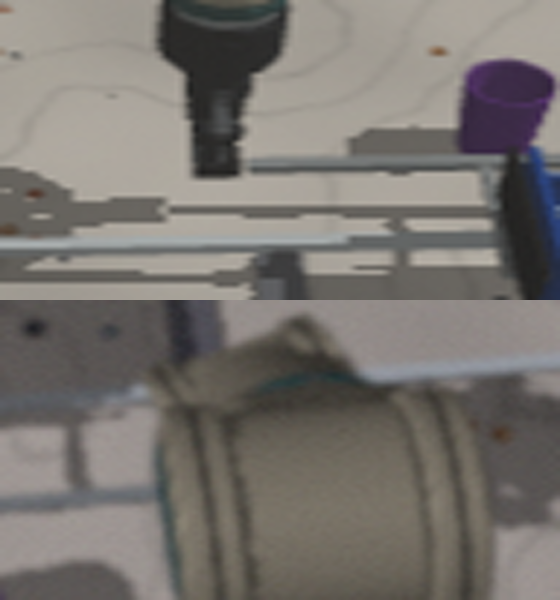

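The crop shows the fingertips on the pad at scene (192,343), with the pad dipped slightly and the carriage still at rest. Next: finish the press and go straight to the waiting spot.

```bash
python3 -m crank '[[[0,0,0.2,0],[0,0,0.48,0],[-0.3,0,-1,0],[-0.6,0.5,-1,0],[-0.6,1,-0.6,0],[-0.6,1,0,0],[-0.6,1,0,0],[-0.26,1,0,0],[0,0.9,0,0]]]'
python3 - <<'E'
from tr import *
s=ctrl.read_state();print("t",s["clock"])
im=cam("scene");print(blue(im));cv2.imwrite("pics/s3.png",im["img"][:,:,::-1])
im=cam("top");print(blue(im));cv2.imwrite("pics/t3.png",im["img"][:,:,::-1])
E
python3 d.py
```

```text
clock: 7.0
eef_pos: [589.6, -43.1, 110.0]
tool_rot: [3.141, 0.002, 1.693]
force: [0.4, -0.6, 0.5]
width: -0.2
gripper_force: 0.0
t 7.0
[ 378  187   52   45 1162]
[ 224  172   53   49 1447]
t 7.100 p [592.028 -39.731 109.999] rpy [ 3.137 -0.001  1.696] F [-0.21   0.352  0.033] w 0.4192119433517402
rail xyz 3.6831303582093247 -142.88900102775077 109.99933573707894  vs front0: roll-equivalent of TCP 240.87496347035918
turn rows -0.059807408018022756
```

```bash
cat > meas.py <<'E'
from tr import *
from scipy.optimize import brentq,least_squares
import glob,os,json
ref={"scene":cv2.imread("pics/scene0.png"),"top":cv2.imread("pics/top0.png")}
box={"scene":(394,183,62,52),"top":(196,170,62,58)}
def sroll(n,img,guess):
    x,y,w,h=box[n];g=lambda i:cv2.cvtColor(i,cv2.COLOR_BGR2HSV)[:,:,1].astype(np.float32)
    t=g(ref[n])[y:y+h,x:x+w];c=cc[n]
    d=proj(c,Pc(guess))-proj(c,Pc(0))
    W=np.array([[1,0,x+d[1]],[0,1,y+d[0]]],np.float32)
    r,W=cv2.findTransformECC(t,g(img),W,cv2.MOTION_AFFINE,(3,100,1e-5),None,3)
    ctr=np.array([w/2,h/2]);u=W[:,:2]@ctr+W[:,2]-np.array([x,y])-ctr
    f=lambda s:proj(c,Pc(s))[1]-proj(c,Pc(0))[1]-u[0]
    return brentq(f,-50,500),r
S=lambda t,t0,tau:445*tau*np.where(t>t0,(t-t0)-tau*(1-np.exp(-(t-t0)/tau)),0)
V=lambda t,t0,tau:445*tau*(1-np.exp(-(t-t0)/tau))
def fit(ts,ss):
    r=least_squares(lambda p:np.append(S(np.array(ts),*p)-ss,(p[1]-.65)/.15*1.0),[6.38,.65]);return r.x
E
python3 - <<'E'
from meas import *
D=[["scene",7.0,"pics/s3.png"],["top",7.05,"pics/t3.png"]]
for i in range(4):
    n=("scene","top")[i%2];t=ctrl.read_state()["clock"];im=cam(n);f=f"pics/m{i}.png";cv2.imwrite(f,im["img"][:,:,::-1]);D.append([n,t,f])
json.dump(D,open("D.json","w"))
ts=[];ss=[];p=(6.4,.65)
for n,t,f in D:
    s,r=sroll(n,cv2.imread(f),float(S(t,*p)));ts.append(t);ss.append(s);print(n,round(t,3),round(s,1),round(r,3))
p=fit(ts,ss);print(p,S(np.array(ts),*p)-ss)
t=ctrl.read_state()["clock"];print("now",t)
for k in range(10): print(round(t+k/12,3),float(S(t+k/12,*p)).__round__(1),float(V(t+k/12,*p)).__round__(0))
E
```

```text
scene 7.0 71.0 0.873
top 7.05 78.5 0.983
scene 7.1 89.4 0.891
top 7.15 96.8 0.983
scene 7.2 108.9 0.89
top 7.25 116.5 0.975
[6.32121452 0.54713454] [-0.44755023  0.89250242 -0.87720728  1.06879591 -1.41920615  0.76842283]
now 7.3
7.3 127.4 203.0
7.383 144.5 209.0
7.467 162.1 213.0
7.55 180.1 218.0
7.633 198.4 221.0
7.717 216.9 224.0
7.8 235.8 227.0
7.883 254.8 229.0
7.967 274.0 231.0
8.05 293.4 233.0
```

```bash
python3 -m crank '[[[0,0,0,0],[0,0,0,0]]]' | head -2
python3 - <<'E'
from meas import *
D=json.load(open("D.json"));p=(6.32,.547)
for n in("scene","top"):
    t=ctrl.read_state()["clock"];im=cam(n);f=f"pics/n{n}.png";cv2.imwrite(f,im["img"][:,:,::-1]);D.append([n,t,f])
json.dump(D,open("D.json","w"))
ts=[];ss=[]
for n,t,f in D:
    s,r=sroll(n,cv2.imread(f),float(S(t,*p)));ts.append(t);ss.append(s);print(n,round(t,3),round(s,1),round(r,3))
p=fit(ts,ss);print(p,S(np.array(ts),*p)-ss)
t=ctrl.read_state()["clock"];print("now",t,ctrl.read_state()["eef_pos"])
for k in range(8): print(round(t+k/12,3),float(S(t+k/12,*p)).__round__(1),float(V(t+k/12,*p)).__round__(0))
E
```

```text
clock: 7.47
eef_pos: [587.2, -40.1, 110.3]
scene 7.0 71.0 0.873
top 7.05 78.5 0.983
scene 7.1 89.4 0.89
top 7.15 96.8 0.983
scene 7.2 108.9 0.89
top 7.25 116.5 0.975
scene 7.467 165.9 0.906
top 7.517 172.7 0.96
[6.3271441  0.56618192] [-0.68519369  0.77034254 -0.86761083  1.22459289 -1.10226485  1.26525563
 -2.39155091  1.76568521]
now 7.5667 [587.68344545 -40.08853964 110.4462528 ]
7.567 185.6 224.0
7.65 204.4 228.0
7.733 223.6 231.0
7.817 242.9 234.0
7.9 262.5 236.0
7.983 282.3 238.0
8.067 302.2 240.0
8.15 322.3 242.0
```

```bash
python3 -m crank '[[[0,0,0,0],[-0.4,0,0.02,0],[-0.5,0,0.02,0],[-0.66,0,0.03,0],[-0.66,0,0.03,0],[-0.66,0,0.03,0],[-0.6,0,0.03,0],[-0.52,0,0.03,0],[-0.44,0,0.02,0],[-0.36,0,0.02,0],[-0.28,0,0.01,0],[-0.2,0,0.01,0]]]'; python3 -m crank '[[[-0.12,0,0,0],[-0.05,0,0,0],[0,0,0,0],[0,0,0,0]]]'
python3 - <<'E'
from meas import *
for n in("scene","top"):
    t=ctrl.read_state()["clock"];im=cam(n);cv2.imwrite(f"pics/h{n}.png",im["img"][:,:,::-1])
    try: print(n,t,sroll(n,im["img"][:,:,::-1].copy(),350))
    except Exception as e: print(n,"fail",blue(im))
a=cv2.imread("pics/hscene.png")[140:260,230:440];b=cv2.imread("pics/htop.png")[140:260,230:440]
cv2.imwrite("pics/h.png",cv2.resize(np.vstack([a,b]),None,fx=2.5,fy=2.5))
E
python3 d.py
```

```text
clock: 8.57
eef_pos: [604.7, -171.7, 104.0]
tool_rot: [-3.141, -0.0, 1.696]
force: [-0.3, -1.3, -0.1]
width: 0.2
gripper_force: 0.4
clock: 8.9
eef_pos: [605.3, -174.3, 104.1]
tool_rot: [3.141, -0.001, 1.698]
force: [1.1, -1.1, -0.6]
width: 0.1
gripper_force: 0.2
scene 8.9 (372.77057141842283, 0.8342348433301898)
top 8.95 (368.300788037942, 0.9001198612591844)
t 9.000 p [ 605.389 -174.227  104.182] rpy [ 3.141 -0.001  1.698] F [ 0.077 -0.215 -0.638] w 0.15103497336025795
rail xyz -0.46778447171172577 -277.9828470841947 104.18248564342088  vs front0: roll-equivalent of TCP 376.10802252308605
turn rows -0.03489822554824107
```

View pics/h.png

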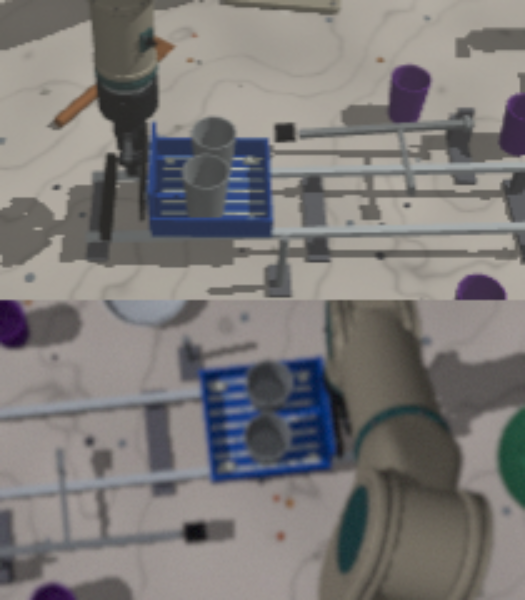

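The picture shows the carriage held by the fingers (scene (215,315)) with both cups standing, about 50 mm short of the stop. Now I hold for over a second, then check it is still.

```bash
python3 -m crank '[[[0,0,0,0],[0,0,0,0],[0,0,0,0],[0,0,0,0],[0,0,0,0],[0,0,0,0],[0,0,0,0],[0,0,0,0],[0,0,0,0],[0,0,0,0],[0,0,0,0],[0,0,0,0]]]' | sed -n '1,4p'; python3 -m crank '[[[0,0,0,0],[0,0,0,0],[0,0,0,0]]]'| sed -n '1,4p'
python3 - <<'E'
from meas import *
for n in("scene","top"):
    im=cam(n);print(n,sroll(n,im["img"][:,:,::-1].copy(),368))
E
python3 -m crank '[[[-0.06,0,0.003,0],[-0.1,0,0.004,0],[-0.12,0,0.005,0],[-0.12,0,0.005,0],[-0.12,0,0.005,0],[-0.12,0,0.005,0],[-0.12,0,0.005,0],[-0.12,0,0.005,0],[-0.12,0,0.005,0],[-0.12,0,0.005,0],[-0.12,0,0.005,0],[-0.12,0,0.005,0]]]'| sed -n '1,4p'
python3 - <<'E'
from meas import *
for n in("scene","top"):
    im=cam(n);print(n,sroll(n,im["img"][:,:,::-1].copy(),400))
E
python3 d.py
```

```text
clock: 10.0
eef_pos: [605.3, -175.3, 104.1]
tool_rot: [3.141, 0.0, 1.697]
force: [-0.3, -0.4, -0.0]
clock: 10.25
eef_pos: [605.2, -175.2, 104.1]
tool_rot: [3.142, -0.0, 1.697]
force: [0.3, 0.4, 0.3]
scene (374.10984201561007, 0.8325372960304455)
top (370.0132324205714, 0.8987984446018126)
clock: 11.35
eef_pos: [609.5, -209.3, 102.6]
tool_rot: [3.142, -0.0, 1.697]
force: [0.2, -0.3, 0.2]
scene (408.67899707861864, 0.8240332543235924)
top (406.8025497155197, 0.8850477549859718)
t 11.450 p [ 609.533 -209.992  102.581] rpy [3.141 0.001 1.696] F [-0.465 -0.872 -1.217] w 0.06252840288531715
rail xyz -0.9854808539578939 -313.9831470677859 102.58144912301267  vs front0: roll-equivalent of TCP 412.1454204928113
turn rows -0.06137049741052891
```

```bash
python3 -m crank '[[[-0.06,0,0.003,0],[-0.06,0,0.003,0],[-0.06,0,0.003,0],[-0.06,0,0.003,0],[-0.06,0,0.003,0],[-0.06,0,0.003,0],[-0.05,0,0.003,0],[-0.05,0,0.003,0],[-0.05,0,0.003,0],[-0.05,0,0.003,0],[-0.05,0,0.003,0],[-0.05,0,0.003,0]]]'| sed -n '1,4p'
python3 - <<'E'
from meas import *
for n in("scene","top"):
    im=cam(n);print(n,sroll(n,im["img"][:,:,::-1].copy(),415))
E
python3 -m crank '[[[-0.05,0,0.003,0],[-0.05,0,0.003,0],[-0.05,0,0.003,0],[-0.05,0,0.003,0],[-0.05,0,0.003,0],[-0.05,0,0.003,0]]]'| sed -n '1,4p'
python3 - <<'E'
from meas import *
for n in("scene","top"):
    im=cam(n);print(n,sroll(n,im["img"][:,:,::-1].copy(),420))
E
python3 d.py
```

```text
clock: 12.45
eef_pos: [611.6, -225.4, 101.8]
tool_rot: [3.142, -0.0, 1.697]
force: [-0.1, -1.1, -0.4]
scene (425.67946408740966, 0.8228341993466226)
top (422.4282987655014, 0.8858438129729803)
clock: 13.05
eef_pos: [612.5, -232.8, 101.2]
tool_rot: [-3.142, -0.0, 1.697]
force: [0.3, 1.0, 0.3]
scene (426.10698417507456, 0.8207212435619325)
top (422.7735562006619, 0.8867811994093162)
t 13.150 p [ 612.432 -233.128  101.228] rpy [-3.142  0.     1.696] F [-0.454 -0.039  0.099] w -0.16132381010988675
rail xyz -1.1046003706266663 -337.2999679926933 101.22808938010238  vs front0: roll-equivalent of TCP 435.48626919248056
turn rows -0.054249636662470624
```

The carriage stayed put while the fingers moved on 7 mm, so it is against the stop. Now I withdraw the hand downhill, then up.

```bash
python3 -m crank '[[[-0.3,0,0,0],[-0.6,0,0,0],[-0.6,0,-0.2,0],[-0.4,0,-0.7,0],[-0.2,0,-0.9,0],[-0.2,0,-0.9,0],[-0.5,0,-0.9,0],[-0.8,0,-0.6,0],[-0.8,0,-0.3,0],[-0.5,0,0,0],[-0.2,0,0,0],[0,0,0,0]]]'| sed -n '1,4p'
python3 - <<'E'
from meas import *
a=cam("scene");print(sroll("scene",a["img"][:,:,::-1].copy(),420));b=cam("top")
print(sroll("top",b["img"][:,:,::-1].copy(),420))
cv2.imwrite("pics/end.png",cv2.resize(np.vstack([a["img"][130:270,180:460,::-1],b["img"][130:270,230:510,::-1]]),None,fx=2.1,fy=2.1))
E
```

```text
clock: 14.15
eef_pos: [627.4, -362.3, 213.2]
tool_rot: [-3.141, 0.001, 1.693]
force: [0.5, 0.1, 0.1]
(426.11141332219785, 0.821576168862245)
(422.6466407063459, 0.8911660199490926)
```

View pics/end.png

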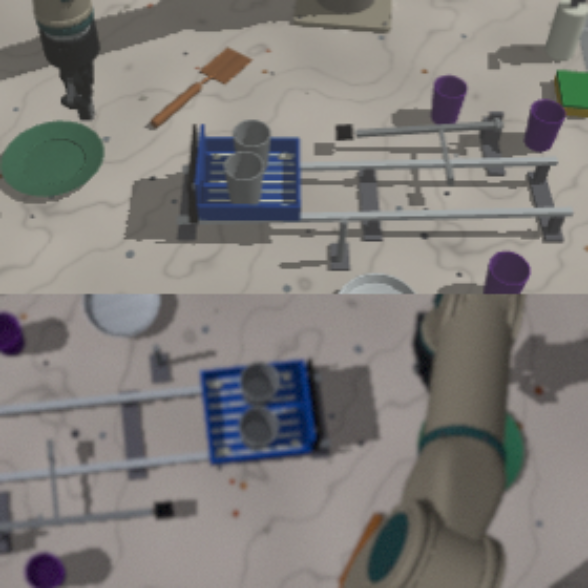

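The picture shows the carriage against the stop (scene (215,298)), both cups upright, the hand clear, and the plate, stick and lid untouched.

```bash
python3 -c "
from cell import ctrl;print(ctrl.finish_job())"
```

```text
the job is handed in; nothing more can be done
None
```

The job is handed in: the carriage was released, caught softly past the half-way post, held still for over a second about 50 mm short of the stop, then eased against it, with both cups standing, the hand clear and the plate, lid and stick untouched.

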